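# Try the taper gauge in the conical seat of a turned part

### The job

Take the large cone gauge by its handle and lower it gently, point down, into the conical seat of the turned part until it is fully home. Then rock it: tip it about 5 to 10 degrees to one side, near the top of its handle, while it stays in the seat, so that you know it is not jammed, and let it settle back upright, fully home and let go. Leave the small cone gauge and the straight plug gauge standing where they are.

Things in the scene. Friction and masses are not known exactly. Their poses are not given: they have to be found in the camera images.
- cone_mid (a point): Centre of the large cone gauge, on its axis, 55 mm above its bottom; z is up. Steel, 0.3-0.45 kg, 110 mm tall, loose, upright on a 5 mm black pad. From the bottom: 45-degree taper, diameter 26 to 50 mm over 12 mm; 4 mm rim of 50 mm (widest of all the gauges); round handle, diameter 22 mm, to the top. The three gauges stand 85-95 mm apart in a row within 30 degrees of the y direction.
- seat_mouth (a point): Mouth centre of the conical seat, on the top face of a fixed aluminium ring (76 mm wide, top 52 mm above the bench, on a dark 100 mm square plate); z up. 45-degree cone, 48 mm wide at the mouth, 22 mm bore 13 mm down; the like ring with a straight 38 mm bore is wrong. Home, the gauge's centre is 44 mm above. Let go, a 1-5 N side push near the top of the handle tips it; it falls back.
- small_mid (a point): Small cone gauge, bright steel, 80 mm tall, loose, to be left alone: short taper from 24 to 34 mm diameter, then an 18 mm handle. The point is on its axis half-way up, 40 mm above its bottom; z points up. It stands on the same pad.
- plug_mid (a point): Straight plug gauge, bright steel, 110 mm tall, loose, to be left alone: a straight cylinder of 38 mm diameter and 30 mm height without taper, then a 22 mm handle. The point is on its axis half-way up, 55 mm above its bottom; z points up. It stands on the same pad.
Mind the look-alikes: they are no part of the job. What is shaped like the part that bears cone_mid but turquoise is not meant.

How it is judged:
By the outcome, as a careful person would: the job done as asked, in the order asked, and still so for the second after the job is handed in, with the robot touching nothing.
It also fails if it takes over 58 s, if anything falls off the work surface, if the arm or the gripper's body presses on something with over 40 N, if the wrist force passes 120 N, or if a joint passes its speed limit or range.

### The arm

A 6-joint arm with a two-finger parallel gripper is mounted at the origin on the work surface. World frame = base frame: x ahead of the robot, y to its left, z up, the work surface at z = 0. Lengths are in m, angles in rad, forces in N, time in s.
With the tool pointing down it reaches from about 0.225 to 0.875 m from the base axis. Payload 3.4 kg.
Tool frame: the origin (TCP) lies between the finger pads; the fingertips stand 17 mm ahead of it and the grasp point (between the pads) lies 2 mm behind it; y points along the fingers, z is the direction in which the jaws open and shut, and the axes are right-handed (so a half turn about y gives the same grasp; the last joint's range is limited). The gripper opens to 85 mm and grips with 20 to 120 N. Pads are 22 mm wide; open, the fingers measure 114 mm over their backs; the gripper's body (76 mm by 85 mm) begins 54 mm behind the grasp point. The pads swing forward as they close: fully open they stand 13 mm farther back than shut.
Start: joints at [-1.346, 0.276, 1.505, -0, 1.361, -0.121], TCP at [0.195, -0.541, 0.248] pointing down, gripper open.
Joint ranges: [-2.89, 2.89], [-0.75, 2.08], [0.22, 2.7], [-1.18, 4.32], [0.11, 2.71], [-2.7, 2.7]. Speed limits (rad/s): [2.57, 2.57, 3.14, 3.14, 3.14, 3.14].

### API

Orientations are given as a unit quaternion [w, x, y, z].
In Python, from rig import manip, get_image, camera_model, sign_off, spot_in, silhouettes, spot_point gives the robot as it stands.
- The arm moves only by the tool jog_arm, never from a script. Its argument "targets" is a list of rows, each a list of 3 entries, a list of its own where there are three numbers: the finger opening in m, from 0 to 0.0854, then the shift along the world's x, y, z in m, then the turn about the world's z in rad. In form: [[claw, [x, y, z], spin], ...]. A call has 1 to 10 rows; each row shifts and turns the commanded pose from where the row before left it; what a row does not reach is not made up. A row lasts 1/8 s, in which the tool goes at most 62.5 mm and 10.7 degrees, less where a joint would pass 70% of its speed; a pose out of reach is approached as far as the arm can. A call with a gripper value outside its range is refused whole. The fingers move at their own pace and stop on an object; "force" is the grip in N (left out, the last holds). Time passes only in rows, so rows that do not move let the fingers close. It gives the time, the measured TCP pose, the force and the opening at its end, in the units of the state.
- manip.get_state(): the state, without advancing time (a new reading comes with each control period).
- get_image(name): name is "scene" or "top" or "wrist"; returns (picture, depth): 420x560x3 uint8, red, green, blue; 420x560 float32, m along the optical axis (not along the pixel's ray), 0 where there is no reading.
- camera_model(name): a dict with "mtx" (3x3 intrinsics, pixels), "world_from_camera" (4x4, takes a point from camera to world coordinates). Camera axes: x right, y up, looking along -z (the intrinsics and any distortion apply to the point x, -y, -z); pixel columns grow to the right and rows downward; lengths in m; the calibration is good to about 2 mm. A picture is of the moment at which its call begins: read the wrist's pose just before it. camera_model takes no time and is no camera call; for the wrist camera it gives the pose at the moment of the call.
- sign_off(): hands the job in, once; it reports no verdict.
Trained networks look in the newest picture that a camera, given by its name, has taken for a name from the list of things; names that differ only in an ending like _2 or _b are one class to them, and where a whole thing is asked for, a point or a joint stands for the part that bears it (a point fixed in the world has none). Each returns a list of dicts, best first, with "score" (0 to 1); they miss things now and then, are a little off and sometimes report something else, mostly with a low value. They report only what shows in the picture. A call takes as long as a camera call. They do not tell look-alikes from the thing itself.
- spot_in(name, camera): "position" ([column, row] in pixels, amid what is visible of it).
- silhouettes(name, camera): "mask" (420x560 bool, what is visible of it) and "position" ([column, row] in pixels, amid what is visible of it).
- spot_point(name, camera): "position" ([column, row] in pixels: a listed point, or the origin of a listed thing).
The state is a dict: "clock": time; "qpos": joint angles; "qd": joint speeds; "effort": joint torques, N m; "position": TCP position; "ee_rot": TCP orientation; "contact_force": force on the tool from outside, world axes, zero at the start; "moment": the same for the moment, N m; "width": finger opening in m.
Only numpy, scipy, OpenCV 4.12 (cv2) and the standard library are available. Lean on these libraries where they do the work, as an engineer would, in place of code of your own. Each camera call takes 0.05 s, during which the arm holds its last target.

## Working session

There is one attempt and no reset: what is moved stays moved. The work goes in short steps, Python scripts to look and compute and a tool call to move; the robot and the scene stay as the last step left them, time stands still between calls to the robot, and variables do not carry over. Pictures are saved under pics/ and viewed, and the job is handed in when it is done.

Besides the shell and the picture viewer there is one more tool, called after "Call:" by a JSON object that holds its "api" and its "payload". jog_arm: Moves the arm, as the interface text tells. Its arguments: {"type":"object","properties":{"targets":{"type":"array","items":{"type":"array"}},"force":{"type":"number"}},"required":["targets"]}

```bash
ls; mkdir -p pics; cat > h.py <<'E'
import numpy as np, cv2
from rig import manip, get_image, camera_model, sign_off, spot_in, silhouettes, spot_point
def save(n,im): cv2.imwrite('pics/'+n,im[:,:,::-1])
def w(cam,u,v,d):
    m=camera_model(cam);K=np.array(m['mtx']);T=np.array(m['world_from_camera'])
    x=(u-K[0,2])/K[0,0]*d;y=(v-K[1,2])/K[1,1]*d
    return (T@[x,-y,-d,1])[:3]
def wz(cam,u,v,z):
    a=w(cam,u,v,0.0);b=w(cam,u,v,1.0)
    return a+(b-a)*(z-a[2])/(b[2]-a[2])
def proj(cam,p):
    m=camera_model(cam);K=np.array(m['mtx']);T=np.array(m['world_from_camera'])
    c=np.linalg.inv(T)@np.append(p,1);return K[0,0]*c[0]/-c[2]+K[0,2],K[1,1]*-c[1]/-c[2]+K[1,2]
E
python3 - <<'E'
from h import *
print(manip.get_state())
print(camera_model('top'))
for c in ['scene','top']:
    im,d=get_image(c); save(c+'0.png',im); np.save(c+'0.npy',d)
    for n in ['cone_mid','seat_mouth','small_mid','plug_mid']:
        print(c,n,[(np.round(r['position']),round(r['score'],2)) for r in spot_point(n,c)])
E
```

```text
pics
{'clock': 0.0, 'qpos': array([-1.34602388e+00,  2.76591287e-01,  1.50618369e+00,  3.50331736e-05,
        1.36072195e+00, -1.21021141e-01]), 'qd': array([-0.00089001,  0.00150243, -0.00042745,  0.00019267, -0.00142115,
       -0.00021784]), 'effort': array([-5.86937858e-05, -4.16781127e+01, -2.45807326e+01, -4.26956085e-04,
        1.12119236e-02,  3.35095663e-06]), 'position': array([ 0.19476843, -0.54044615,  0.24742167]), 'ee_rot': array([ 0.12162287, -0.1216685 ,  0.69723732, -0.69589135]), 'contact_force': array([ 0.48135768,  0.26203944, -0.24414534]), 'moment': array([0.04194329, 0.02922271, 0.02269254]), 'width': 0.085278284770861}
{'mtx': array([[453.02797208,   0.        , 277.4698477 ],
       [  0.        , 453.02797208, 200.12263092],
       [  0.        ,   0.        ,   1.        ]]), 'world_from_camera': array([[-0.00787925,  0.99572674, -0.09201183,  0.52897654],
       [-0.99989828, -0.00675128,  0.01256389,  0.01061207],
       [ 0.011889  ,  0.09210147,  0.99567865,  0.91963835],
       [ 0.        ,  0.        ,  0.        ,  1.        ]])}
scene cone_mid [(array([241., 265.]), 0.95), (array([167., 292.]), 0.94), (array([154., 248.]), 0.67)]
scene seat_mouth [(array([316., 197.]), 0.95)]
scene small_mid [(array([193., 237.]), 0.69)]
scene plug_mid [(array([220., 212.]), 0.75)]
top cone_mid [(array([353., 153.]), 0.76), (array([432., 210.]), 0.69), (array([433., 145.]), 0.58)]
top seat_mouth [(array([216., 244.]), 0.97)]
top small_mid [(array([390., 223.]), 0.6)]
top plug_mid [(array([347., 248.]), 0.65)]
```

View pics/scene0.png

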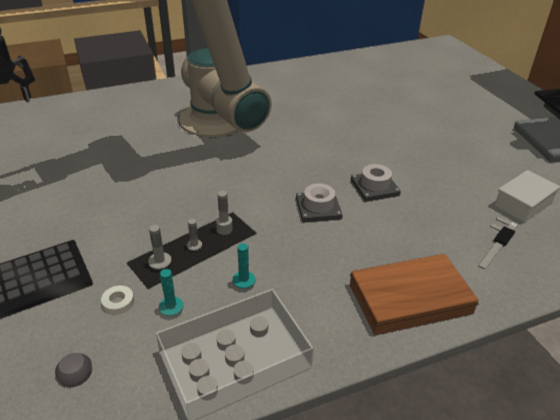

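View pics/top0.png

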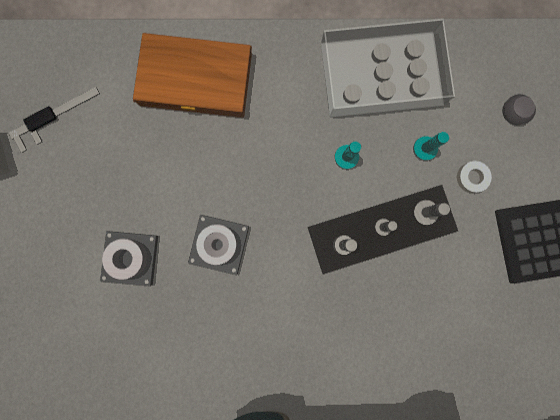

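Candidates for the cone gauge in the top view are the steel one at (432,210) and two turquoise ones at (353,153) and (433,145), which are the excluded look-alikes. The steel one has the widest rim and stands on the pad. The rings are at (216,244), which looks conical, and (123,259), which has a wide straight bore. I'll confirm with crops and measure.

```bash
python3 - <<'E'
from h import *
im=cv2.imread('pics/top0.png'); s=cv2.imread('pics/scene0.png')
a=cv2.resize(im[180:280,300:470],None,fx=4,fy=4,interpolation=cv2.INTER_CUBIC)[:,:400*2]
b=cv2.resize(im[200:300,90:260],None,fx=4,fy=4,interpolation=cv2.INTER_CUBIC)
c=np.zeros((600,800,3),np.uint8)
for i,x in enumerate([im[180:280,300:470],im[200:300,90:260],s[180:280,120:290],s[150:250,260:430]]):
    y=cv2.resize(x,(400,235),interpolation=cv2.INTER_CUBIC); c[(i//2)*300:(i//2)*300+235,(i%2)*400:(i%2)*400+400]=y
cv2.imwrite('pics/crop.png',c)
d=np.load('top0.npy')
# points cloud
K=camera_model('top')['mtx']
vv,uu=np.mgrid[0:420,0:560]
P=np.stack([w('top',u,v,d[v,u]) for v in range(420) for u in range(560)]).reshape(420,560,3) 
np.save('P.npy',P)
def comp(u0,u1,v0,v1,zl,zh):
    q=P[v0:v1,u0:u1]; m=(q[...,2]>zl)&(q[...,2]<zh); x=q[m]
    return x
for n,(u0,u1,v0,v1) in dict(cone=(405,455,185,230),small=(372,402,213,240),plug=(330,360,232,262)).items():
    x=comp(u0,u1,v0,v1,0.07,.13); print(n,len(x),x[:,2].max(),np.median(x[x[:,2]>x[:,2].max()-.006],0))
    q=comp(u0,u1,v0,v1,0.012,.06); print('  low',len(q),q.min(0),q.max(0))
for n,(u0,u1,v0,v1) in dict(seat=(180,255,205,285),wrong=(90,165,220,295)).items():
    x=comp(u0,u1,v0,v1,0.047,.058); 
    c,r=cv2.minEnclosingCircle(x[:,:2].astype(np.float32)); print(n,len(x),np.median(x[:,2]),c,r)
print(wz('top',432,210,.06),wz('top',216,244,.052))
print(proj('top',[*(w('top',0,0,0))[:3]*0,]))
E
```

```text
Traceback (most recent call last):
  File "h.py", line 5, in w
    m=camera_model(cam);K=np.array(m['mtx']);T=np.array(m['world_from_camera'])
ValueError: time passes only in moves, steps and waits
```

View pics/crop.png

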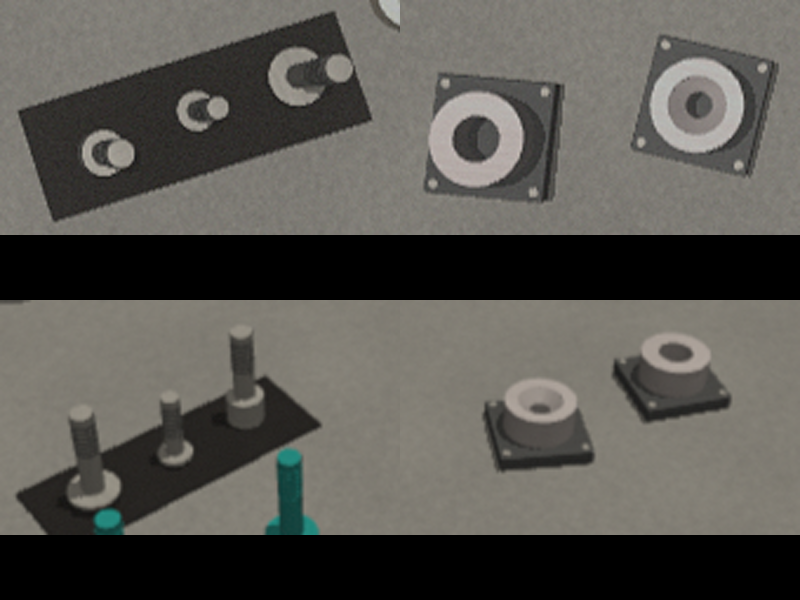

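The crop confirms it: the wide-rimmed steel gauge is at the right end of the pad, top pixel (432,210). The conical seat is the ring at (216,244), with its funnel and small bore visible.

```bash
cat >> h.py <<'E'
def cloud(cam,d,m=None):
    m=m or camera_model(cam);K=np.array(m['mtx']);T=np.array(m['world_from_camera'])
    v,u=np.mgrid[0:420,0:560]
    p=np.stack([(u-K[0,2])/K[0,0]*d,-(v-K[1,2])/K[1,1]*d,-d],-1)
    return p@T[:3,:3].T+T[:3,3]
E
python3 - <<'E'
from h import *
d=np.load('top0.npy'); P=cloud('top',d)
def comp(u0,u1,v0,v1,zl,zh):
    q=P[v0:v1,u0:u1]; m=(q[...,2]>zl)&(q[...,2]<zh); return q[m]
print('table z',np.median(P[280:340,200:400,2]))
for n,(u0,u1,v0,v1) in dict(cone=(405,455,185,230),small=(372,402,213,240),plug=(330,360,232,262)).items():
    x=comp(u0,u1,v0,v1,0.05,.14); t=x[x[:,2]>x[:,2].max()-.008]; c,r=cv2.minEnclosingCircle(t[:,:2].astype(np.float32))
    print(n,len(x),x[:,2].max(),len(t),t.mean(0),c,r)
    q=comp(u0,u1,v0,v1,0.012,.04);c,r=cv2.minEnclosingCircle(q[:,:2].astype(np.float32)); print('  low',len(q),c,r)
for n,(u0,u1,v0,v1) in dict(seat=(180,255,205,285),wrong=(90,165,220,295)).items():
    x=comp(u0,u1,v0,v1,0.047,.058); 
    c,r=cv2.minEnclosingCircle(x[:,:2].astype(np.float32)); print(n,len(x),np.median(x[:,2]),c,r,x.mean(0))
print(wz('top',432,210,.06),wz('top',216,244,.052),wz('scene',154,248,.06),wz('scene',316,197,.052))
print(camera_model('wrist')['world_from_camera'])
E
```

```text
table z -0.0007679891768239133
cone 254 0.11825783392237732 116 [ 0.58525916 -0.2964928   0.11386504] (0.5854207277297974, -0.2963537871837616) 0.01127547211945057
  low 344 (0.5852676033973694, -0.29705631732940674) 0.02508801594376564
small 115 0.08671609528799007 72 [ 0.55682715 -0.21089154  0.08354016] (0.5569741129875183, -0.2112143188714981) 0.008722097612917423
  low 128 (0.5570324063301086, -0.2116294652223587) 0.016851499676704407
plug 176 0.11762685313572185 117 [ 0.52200056 -0.12867771  0.11383508] (0.5222774147987366, -0.12879125773906708) 0.01082706730812788
  low 166 (0.5221810340881348, -0.1288335919380188) 0.01894345134496689
seat 910 0.05062097420358086 (0.5251545906066895, 0.1178932636976242) 0.038139037787914276 [0.52489933 0.11788472 0.05066207]
wrong 986 0.050774236044545396 (0.49938899278640747, 0.29549163579940796) 0.038601022213697433 [0.49890983 0.29494515 0.05076958]
[ 0.58747297 -0.29520664  0.06      ] [0.52608037 0.11733051 0.052     ] [ 0.59380925 -0.3042976   0.06      ] [0.54662292 0.10070244 0.052     ]
[[ 3.39579434e-01  9.03523130e-01  2.61403446e-01  2.60333318e-01]
 [-9.40577234e-01  3.26046451e-01  9.49114288e-02 -5.16527914e-01]
 [ 5.25005317e-04 -2.78100099e-01  9.60551955e-01  3.74068527e-01]
 [ 0.00000000e+00  0.00000000e+00  0.00000000e+00  1.00000000e+00]]
```

Sizes match: rim radius 25.1 mm, handle tops at about 0.115 m, ring radius 38 mm. The scene camera disagrees on the seat by about 20 mm, so I'll check that with its depth and the jaw direction.

```bash
python3 - <<'E'
from h import *
from scipy.spatial.transform import Rotation as R
s=manip.get_state(); q=s['ee_rot']; M=R.from_quat([q[1],q[2],q[3],q[0]]).as_matrix(); print(M.round(3))
d=np.load('scene0.npy');P=cloud('scene',d)
def cc(u0,u1,v0,v1,zl,zh):
    q=P[v0:v1,u0:u1]; q=q[(q[...,2]>zl)&(q[...,2]<zh)]; c,r=cv2.minEnclosingCircle(q[:,:2].astype(np.float32));return len(q),c,r,q.mean(0)
print('table',np.median(P[230:260,300:340,2]),np.median(P[100:150,350:400,2]))
print(cc(290,345,175,225,.045,.06)); print(cc(140,170,215,275,.1,.14))
print(camera_model('scene')['world_from_camera'].round(3))
E
```

```text
[[-0.941 -0.     0.339]
 [-0.339  0.    -0.941]
 [ 0.    -1.    -0.   ]]
table -0.0031327199864386035 -0.004022264528805608
(348, (0.5306386947631836, 0.11621290445327759), 0.042207393795251846, array([0.53154028, 0.11791161, 0.04835577]))
(142, (0.6546735763549805, -0.3006276488304138), 0.07339505106210709, array([ 0.63294964, -0.29902579,  0.1085282 ]))
[[ 0.371 -0.586  0.72   1.47 ]
 [ 0.928  0.223 -0.298 -0.385]
 [ 0.014  0.779  0.627  0.859]
 [ 0.     0.     0.     1.   ]]
```

Call:
{"api": "jog_arm", "payload": {"targets": [[0.085, [0.04, 0.025, 0], 0.15], [0.085, [0.04, 0.025, 0], 0.15], [0.085, [0.04, 0.025, 0], 0.15], [0.085, [0.04, 0.025, 0], 0.15], [0.085, [0.04, 0.025, 0], 0.15], [0.085, [0.04, 0.025, 0], 0.15], [0.085, [0.04, 0.025, 0], 0.15], [0.085, [0.04, 0.025, 0], 0.15], [0.085, [0.03, 0.02, 0], 0.15], [0.085, [0.04, 0.023, 0], 0.15]], "force": 40}}

```text
clock: 1.75
position: [0.5857, -0.2974, 0.2485]
ee_rot: [-0.565, 0.565, -0.425, 0.426]
contact_force: [0.2, -0.3, 0.7]
width: 0.085
```

Call:
{"api": "jog_arm", "payload": {"targets": [[0.085, [0, 0, 0], 0.07], [0.085, [0, 0, 0], 0]]}}

```text
clock: 2.0
position: [0.5852, -0.2975, 0.248]
ee_rot: [-0.578, 0.579, -0.407, 0.407]
contact_force: [-0.2, -0.0, -0.3]
width: 0.0846
```

```bash
python3 - <<'E'
from h import *
s=manip.get_state(); print(s['clock'],s['position'],s['ee_rot'],s['qpos'].round(3))
m=camera_model('wrist'); im,d=get_image('wrist'); save('w1.png',im); np.save('w1.npy',d)
P=cloud('wrist',d,m)
for zl,zh in [(.1,.13),(.012,.03)]:
    k=(P[...,2]>zl)&(P[...,2]<zh)&(np.hypot(P[...,0]-.585,P[...,1]+.297)<.045)&(d>0); q=P[k]
    if len(q): print(len(q),cv2.minEnclosingCircle(q[:,:2].astype(np.float32)),q.mean(0),q[:,2].max())
print([proj('wrist',p) for p in ([.585,-.297,.115],[.585,-.297,.021])])
E
```

```text
2.0 [ 0.58523196 -0.29753954  0.24798425] [-0.57836328  0.57850448 -0.40689313  0.40652978] [-0.576  0.4    1.317 -0.     1.425 -0.921]
646 ((0.5864054560661316, -0.29475998878479004), 0.011343917809426785) [ 0.58589532 -0.29376424  0.11367676] 0.11678279057608376
1015 ((0.5864569544792175, -0.295329749584198), 0.025093544274568558) [ 0.58396406 -0.2892869   0.02116589] 0.02998198704987115
[(np.float64(279.276245687914), np.float64(201.6337965631775)), (np.float64(279.0736345512605), np.float64(178.7358772867534))]
```

View pics/w1.png

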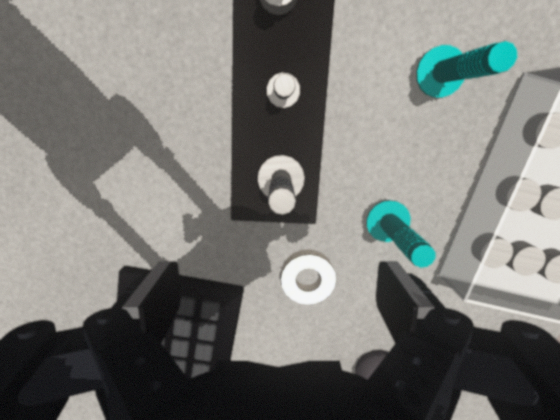

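The wrist view shows the cone gauge at (281,190), with the jaws straddling perpendicular to the row. Descend.

Call:
{"api": "jog_arm", "payload": {"targets": [[0.065, [0.001, 0.0015, -0.03], 0], [0.065, [0, 0, -0.03], 0], [0.065, [0, 0, -0.03], 0], [0.065, [0, 0, -0.03], 0], [0.065, [0, 0, -0.025], 0], [0.065, [0, 0, -0.018], 0], [0.065, [0, 0, -0.01], 0], [0.065, [0, 0, 0], 0]], "force": 40}}

```text
clock: 3.05
position: [0.5857, -0.2966, 0.075]
ee_rot: [0.578, -0.578, 0.407, -0.407]
contact_force: [-0.2, 0.1, -0.2]
width: 0.0648
```

```bash
python3 - <<'E'
from h import *
s=manip.get_state(); print(s['clock'],s['position'],s['contact_force'],s['width'])
im,d=get_image('wrist'); save('w2.png',im)
E
```

```text
3.05 [ 0.58566996 -0.29661184  0.07502684] [-0.19366839  0.08859601 -0.22228699] 0.06484521207133312
```

View pics/w2.png

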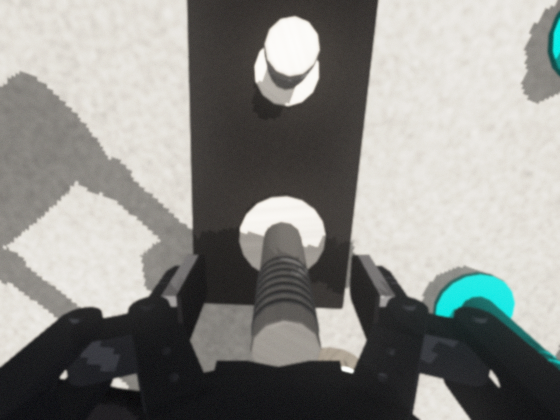

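The handle is centred between the pads at (283,290). Close.

Call:
{"api": "jog_arm", "payload": {"targets": [[0.045, [0, 0, 0], 0], [0.03, [0, 0, 0], 0], [0.024, [0, 0, 0], 0], [0.015, [0, 0, 0], 0], [0.01, [0, 0, 0], 0], [0.01, [0, 0, 0], 0]], "force": 50}}

```text
clock: 3.85
position: [0.5867, -0.2965, 0.076]
ee_rot: [0.579, -0.578, 0.406, -0.407]
contact_force: [2.2, 0.7, 3.9]
width: 0.0209
```

Call:
{"api": "jog_arm", "payload": {"targets": [[0.01, [0, 0, 0.005], 0], [0.01, [0, 0, 0.01], 0], [0.01, [0, 0, 0.02], 0], [0.01, [0, 0, 0.03], 0], [0.01, [0, 0, 0.035], 0], [0.01, [0, 0, 0.03], 0], [0.01, [0, 0, 0.015], 0], [0.01, [0, 0, 0], 0]]}}

```text
clock: 4.85
position: [0.5859, -0.2968, 0.221]
ee_rot: [-0.578, 0.578, -0.406, 0.407]
contact_force: [-0.3, 0.1, -3.5]
width: 0.0211
```

Call:
{"api": "jog_arm", "payload": {"targets": [[0.01, [-0.003, 0.02, 0.02], 0], [0.01, [-0.006, 0.045, 0], 0], [0.01, [-0.0065, 0.045, 0], 0], [0.01, [-0.0065, 0.045, 0], 0], [0.01, [-0.0065, 0.045, 0], 0], [0.01, [-0.0065, 0.045, 0], 0], [0.01, [-0.0065, 0.045, 0], 0], [0.01, [-0.0065, 0.045, 0], 0], [0.01, [-0.006, 0.04, 0], 0], [0.01, [-0.0065, 0.0395, 0], 0]]}}

```text
clock: 6.1
position: [0.5237, 0.1202, 0.2401]
ee_rot: [-0.578, 0.579, -0.407, 0.406]
contact_force: [0.5, 0.7, -3.4]
width: 0.0208
```

Call:
{"api": "jog_arm", "payload": {"targets": [[0.01, [0, 0, -0.02], 0], [0.01, [0, 0, -0.02], 0], [0.01, [0, 0, 0], 0], [0.01, [0, 0, 0], 0]]}}

```text
clock: 6.6
position: [0.5253, 0.1183, 0.2009]
ee_rot: [0.579, -0.578, 0.407, -0.407]
contact_force: [-0.2, 0.1, -4.0]
width: 0.0203
```

```bash
python3 - <<'E'
from h import *
s=manip.get_state(); print(s['clock'],s['position'],s['contact_force'],s['width'])
m=camera_model('wrist'); im,d=get_image('wrist'); save('w3.png',im); np.save('w3.npy',d)
P=cloud('wrist',d,m)
k=(abs(P[...,2]-.051)<.006)&(d>0)&(np.hypot(P[...,0]-.525,P[...,1]-.118)<.06);q=P[k]
print('ring',len(q),cv2.minEnclosingCircle(q[:,:2].astype(np.float32)),np.median(q[:,2]))
k=(P[...,2]>.09)&(P[...,2]<.2)&(d>0)&(np.hypot(P[...,0]-.525,P[...,1]-.118)<.035);q=P[k]
for z in np.arange(.09,.2,.01):
    r=q[abs(q[:,2]-z)<.005]
    if len(r)>20: print(round(z,3),len(r),cv2.minEnclosingCircle(r[:,:2].astype(np.float32)),r[:,2].mean())
im,d=get_image('scene'); save('s3.png',im); np.save('s3.npy',d)
E
```

```text
6.6 [0.52531745 0.11834337 0.20090928] [-0.2288299   0.14833046 -3.95709865] 0.020251913088958285
ring 3085 ((0.5260664820671082, 0.1198812872171402), 0.03815454989671707) 0.05189077100906858
0.14 172 ((0.5226211547851562, 0.12288783490657806), 0.024184513837099075) 0.1444106612223376
0.15 2926 ((0.5248289704322815, 0.11941792815923691), 0.02503630518913269) 0.14641526691925255
0.16 231 ((0.5245468020439148, 0.11979251354932785), 0.011034395545721054) 0.16013390976201772
0.17 282 ((0.5243500471115112, 0.11992725729942322), 0.010910272598266602) 0.17008713643795673
0.18 337 ((0.5229513049125671, 0.1230427622795105), 0.01078561507165432) 0.18043151958584078
0.19 664 ((0.5225516557693481, 0.12526744604110718), 0.023757124319672585) 0.19058510262995615
0.2 589 ((0.5222563147544861, 0.12525668740272522), 0.024175843223929405) 0.19741319712369393
```

View pics/w3.png

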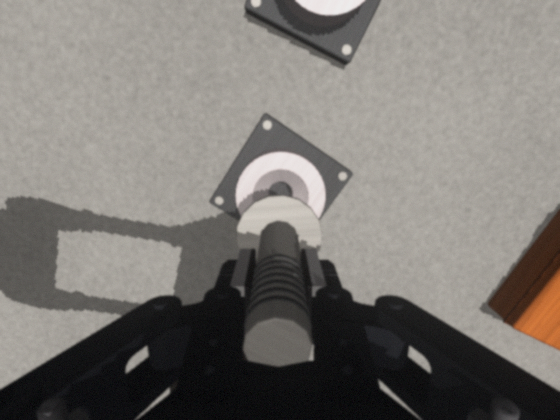

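View pics/s3.png

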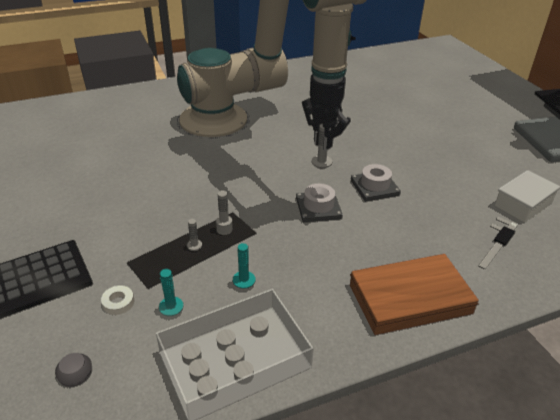

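The gauge hangs upright. The wrist camera puts its rim at (0.5248,0.1194) and the ring at (0.5261,0.1199). The expected travel to home is about 89–90 mm.

Call:
{"api": "jog_arm", "payload": {"targets": [[0.01, [0.001, 0.0005, -0.02], 0], [0.01, [0, 0, -0.02], 0], [0.01, [0, 0, -0.015], 0], [0.01, [0, 0, -0.01], 0], [0.01, [0, 0, -0.006], 0], [0.01, [0, 0, -0.005], 0], [0.01, [0, 0, -0.004], 0], [0.01, [0, 0, -0.003], 0], [0.01, [0, 0, 0], 0]]}}

```text
clock: 7.82
position: [0.5263, 0.1185, 0.1172]
ee_rot: [-0.578, 0.578, -0.407, 0.407]
contact_force: [-0.3, 0.5, -3.3]
width: 0.0212
```

Call:
{"api": "jog_arm", "payload": {"targets": [[0.01, [0, 0, -0.0015], 0], [0.01, [0, 0, -0.0015], 0], [0.01, [0, 0, -0.001], 0], [0.01, [0, 0, 0], 0]]}}

```text
clock: 8.32
position: [0.5263, 0.1185, 0.1133]
ee_rot: [-0.578, 0.578, -0.407, 0.407]
contact_force: [-0.2, 0.9, -3.5]
width: 0.0211
```

Call:
{"api": "jog_arm", "payload": {"targets": [[0.01, [0, 0, -0.0005], 0], [0.01, [0, 0, -0.0005], 0], [0.01, [0, 0, 0], 0]]}}

```text
clock: 8.7
position: [0.5266, 0.1186, 0.1125]
ee_rot: [0.579, -0.578, 0.407, -0.407]
contact_force: [-0.2, 0.1, -3.0]
width: 0.0206
```

Call:
{"api": "jog_arm", "payload": {"targets": [[0.01, [0, 0, -0.0005], 0], [0.01, [0, 0, 0], 0]]}}

```text
clock: 8.95
position: [0.5267, 0.1187, 0.1121]
ee_rot: [0.579, -0.578, 0.407, -0.407]
contact_force: [-0.0, 1.3, -1.1]
width: 0.021
```

Call:
{"api": "jog_arm", "payload": {"targets": [[0.01, [0, 0, -0.0005], 0], [0.01, [0, 0, 0], 0]]}}

```text
clock: 9.2
position: [0.5268, 0.1187, 0.112]
ee_rot: [0.579, -0.578, 0.407, -0.407]
contact_force: [0.1, 1.7, 4.1]
width: 0.021
```

Contact at TCP z 0.112, as expected for home. Nudge the commanded y slightly, release, and look.

Call:
{"api": "jog_arm", "payload": {"targets": [[0.01, [0, 0.0007, 0], 0], [0.022, [0, 0, 0], 0], [0.03, [0, 0, 0], 0], [0.04, [0, 0, 0], 0], [0.05, [0, 0, 0], 0], [0.05, [0, 0, 0], 0]]}}

```text
clock: 9.95
position: [0.5263, 0.1191, 0.1112]
ee_rot: [-0.578, 0.578, -0.407, 0.407]
contact_force: [-1.2, 0.6, 0.8]
width: 0.05
```

```bash
cat >> h.py <<'E'
def look(n):
    s=manip.get_state(); print(s['clock'],s['position'],s['contact_force'].round(2),s['width'])
    m=camera_model('wrist'); im,d=get_image('wrist'); save(n,im); np.save(n[:-4]+'.npy',d)
    P=cloud('wrist',d,m)
    k=(d>0)&(np.hypot(P[...,0]-.526,P[...,1]-.119)<.045); q=P[k]
    r=q[abs(q[:,2]-.0515)<.0025]; print('ring',len(r),np.median(r[:,2]))
    r=q[(abs(q[:,2]-.057)<.003)]; print('rim',len(r),r[:,2].mean(),cv2.minEnclosingCircle(r[:,:2].astype(np.float32)))
    # rim plane
    if len(r)>50:
        A=np.c_[r[:,:2]-r[:,:2].mean(0),np.ones(len(r))]; c=np.linalg.lstsq(A,r[:,2],rcond=None)[0]; print('rim tilt deg',np.degrees(c[:2]))
    for z in np.arange(.07,.16,.01):
        r=q[abs(q[:,2]-z)<.005]
        if len(r)>20: print(round(z,3),len(r),cv2.minEnclosingCircle(r[:,:2].astype(np.float32)))
E
python3 - <<'E'
from h import *
look('w4.png')
E
```

```text
9.95 [0.52630658 0.11914894 0.11118942] [-1.17  0.55  0.8 ] 0.050030929873522735
ring 5847 0.05213062307920202
rim 3437 0.05703677058886237 ((0.5243100523948669, 0.1224793866276741), 0.03502477705478668)
rim tilt deg [ 0.43564697 -0.21570681]
0.07 237 ((0.5260096788406372, 0.12088096141815186), 0.010846736840903759)
0.08 272 ((0.52597975730896, 0.12055754661560059), 0.010920491069555283)
0.09 329 ((0.5259564518928528, 0.1208944246172905), 0.010849002748727798)
0.1 741 ((0.5233405828475952, 0.1261071115732193), 0.036855705082416534)
0.11 1538 ((0.5229232311248779, 0.12605020403862), 0.038787927478551865)
0.12 1893 ((0.5231391191482544, 0.12599137425422668), 0.038919467478990555)
0.13 2256 ((0.5229025483131409, 0.1263727843761444), 0.038589052855968475)
0.14 2748 ((0.523318886756897, 0.12630973756313324), 0.044355105608701706)
0.15 7486 ((0.5260272026062012, 0.11901510506868362), 0.04506731033325195)
```

View pics/w4.png

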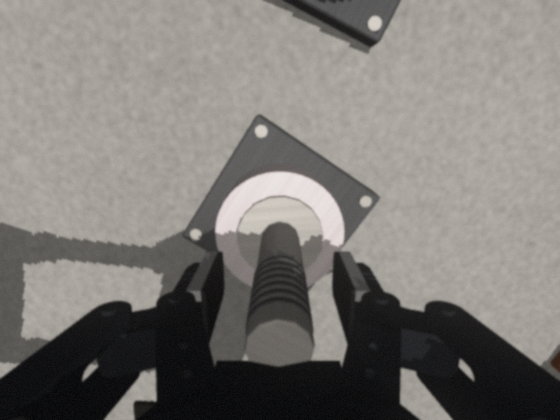

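Released, with the rim 5 mm above the ring face (57.0 vs 52.1 mm), which matches fully home, and the handle vertical. Raise the fingers to the handle's top and narrow them for the rocking.

Call:
{"api": "jog_arm", "payload": {"targets": [[0.05, [0, 0, 0.01], 0], [0.05, [0, 0, 0.015], 0], [0.05, [0, 0, 0.013], 0], [0.036, [0, 0, 0], 0], [0.036, [0, 0, 0], 0], [0.036, [0, 0, 0], 0]]}}

```text
clock: 10.75
position: [0.526, 0.1192, 0.1489]
ee_rot: [-0.578, 0.579, -0.407, 0.406]
contact_force: [0.3, 0.4, 0.6]
width: 0.0358
```

Call:
{"api": "jog_arm", "payload": {"targets": [[0.036, [0.0019, 0.0007, 0], 0], [0.036, [0.0019, 0.0007, 0], 0], [0.036, [0.0019, 0.0007, 0], 0], [0.036, [0.0014, 0.0005, 0], 0], [0.036, [0, 0, 0], 0]]}}

```text
clock: 11.38
position: [0.5334, 0.1218, 0.1492]
ee_rot: [-0.578, 0.579, -0.407, 0.407]
contact_force: [-0.4, -0.9, -0.2]
width: 0.0363
```

Call:
{"api": "jog_arm", "payload": {"targets": [[0.036, [0.0014, 0.0005, 0], 0], [0.036, [0.0014, 0.0005, 0], 0], [0.036, [0.0014, 0.0005, 0], 0], [0.036, [0, 0, 0], 0]]}}

```text
clock: 11.88
position: [0.5377, 0.1233, 0.1493]
ee_rot: [0.578, -0.578, 0.407, -0.407]
contact_force: [-0.5, -0.4, 0.6]
width: 0.0361
```

```bash
python3 - <<'E'
from h import *
look('w5.png')
E
```

```text
11.875 [0.53773314 0.12334287 0.14933763] [-0.53 -0.44  0.58] 0.03606025669308073
ring 4146 0.05211758291175515
rim 2393 0.058040504013534416 ((0.5257287621498108, 0.12290184944868088), 0.03550225496292114)
rim tilt deg [-2.40158359 -1.12412408]
0.07 135 ((0.5268309116363525, 0.12126807868480682), 0.010610130615532398)
0.08 148 ((0.527027428150177, 0.12327469885349274), 0.01056636031717062)
0.09 175 ((0.5277822017669678, 0.12145952135324478), 0.010873026214540005)
0.1 191 ((0.5274850130081177, 0.12349730730056763), 0.010427205823361874)
0.11 240 ((0.5285419225692749, 0.1225094273686409), 0.011340538039803505)
0.12 268 ((0.5290893912315369, 0.12301257252693176), 0.011433151550590992)
0.13 372 ((0.5370954275131226, 0.12344732880592346), 0.02034606784582138)
0.14 1036 ((0.53461754322052, 0.13037654757499695), 0.031243856996297836)
0.15 3136 ((0.5346876382827759, 0.13030141592025757), 0.03178804740309715)
```

View pics/w5.png

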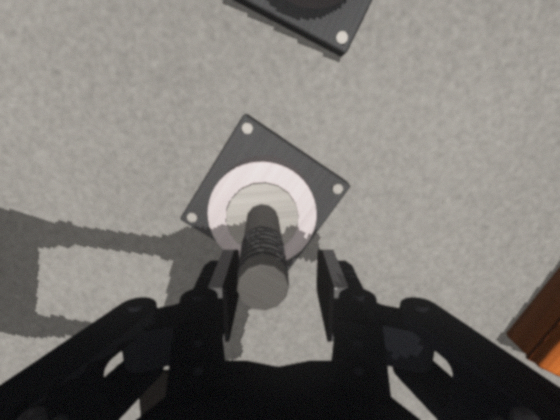

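Contact made, with the gauge tipping by about 2.7° (handle slope and rim plane agree) at about 1 N. It's at (262,250) in the picture, leaning right. Another 8 mm or so should reach about 7.5°.

Call:
{"api": "jog_arm", "payload": {"targets": [[0.036, [0.0014, 0.0005, 0], 0], [0.036, [0.0014, 0.0005, 0], 0], [0.036, [0.0014, 0.0005, 0], 0], [0.036, [0.0014, 0.0005, 0], 0], [0.036, [0.001, 0.0004, 0], 0], [0.036, [0.001, 0.0004, 0], 0], [0.036, [0, 0, 0], 0], [0.036, [0, 0, 0], 0]]}}

```text
clock: 12.92
position: [0.5453, 0.1261, 0.1493]
ee_rot: [-0.578, 0.578, -0.407, 0.407]
contact_force: [-1.0, -0.5, 0.9]
width: 0.0361
```

```bash
cat >> h.py <<'E'
def tilt():
    s=manip.get_state(); print(s['clock'],s['position'],s['contact_force'].round(2),s['width'])
    m=camera_model('wrist'); im,d=get_image('wrist'); save('w6_%.2f.png'%s['clock'],im)
    P=cloud('wrist',d,m)
    k=(d>0)&(np.hypot(P[...,0]-.526,P[...,1]-.119)<.025)&(P[...,2]>.0535)&(P[...,2]<.0625); r=P[k]
    A=np.c_[r[:,:2]-[.526,.1195],np.ones(len(r))]; c=np.linalg.lstsq(A,r[:,2],rcond=None)[0]; print('rim',len(r),c[2],np.degrees(np.arctan(c[:2])))
    k=(d>0)&(np.hypot(P[...,0]-.530,P[...,1]-.120)<.022); q=P[k]; L=[]
    for z in np.arange(.066,.13,.006):
        r=q[abs(q[:,2]-z)<.003]
        if len(r)>20: c,rr=cv2.minEnclosingCircle(r[:,:2].astype(np.float32)); L.append([z,*c,rr]); 
    L=np.array(L); L=L[L[:,3]<.0125]; print(len(L),'axis slope deg',np.degrees(np.arctan(np.polyfit(L[:,0],L[:,1],1)[0])),np.degrees(np.arctan(np.polyfit(L[:,0],L[:,2],1)[0])))
E
python3 - <<'E'
from h import *
tilt()
E
```

```text
12.925 [0.54526397 0.12610853 0.14928254] [-1.04 -0.51  0.93] 0.03605397596604799
rim 1748 0.06028968925283027 [-6.9941287  -2.30443717]
10 axis slope deg 8.928194981451888 3.6375112737842574
```

Tipped about 7.5° (rim plane 7.4°; handle silhouette 9.6°, which is biased by occlusion) and within the 5–10° range. Let it settle back slowly.

Call:
{"api": "jog_arm", "payload": {"targets": [[0.036, [-0.0014, -0.0005, 0], 0], [0.036, [-0.0014, -0.0005, 0], 0], [0.036, [-0.0014, -0.0005, 0], 0], [0.036, [-0.0014, -0.0005, 0], 0], [0.036, [-0.0014, -0.0005, 0], 0], [0.036, [-0.0014, -0.0005, 0], 0], [0.036, [-0.0014, -0.0005, 0], 0], [0.036, [-0.0014, -0.0005, 0], 0], [0.036, [-0.0014, -0.0005, 0], 0], [0.036, [-0.0014, -0.0005, 0], 0]]}}

```text
clock: 14.22
position: [0.5316, 0.1212, 0.1495]
ee_rot: [0.579, -0.578, 0.407, -0.407]
contact_force: [0.1, -1.1, -0.9]
width: 0.0359
```

Call:
{"api": "jog_arm", "payload": {"targets": [[0.036, [-0.0014, -0.0005, 0], 0], [0.036, [-0.0014, -0.0005, 0], 0], [0.036, [-0.0014, -0.0005, 0], 0], [0.036, [-0.0007, -0.0004, 0], 0], [0.05, [0, 0, 0], 0], [0.05, [0, 0, 0], 0]]}}

```text
clock: 14.98
position: [0.5265, 0.1192, 0.1493]
ee_rot: [0.578, -0.578, 0.407, -0.407]
contact_force: [-0.1, -0.4, -0.5]
width: 0.0497
```

```bash
python3 - <<'E'
from h import *
tilt(); look('w7.png')
E
```

```text
14.975 [0.52645232 0.11919935 0.14932868] [-0.1  -0.45 -0.52] 0.049738936804609966
rim 2350 0.05713949119338356 [0.28696145 0.01536269]
11 axis slope deg -0.8237623629402395 0.5568517996738708
15.025 [0.52645783 0.11920263 0.14932872] [-0.92  0.38 -0.  ] 0.05003637807440452
ring 4261 0.05210126044042632
rim 2432 0.057034506574712734 ((0.5245336294174194, 0.12425655126571655), 0.02839178405702114)
rim tilt deg [ 0.33048393 -0.26709314]
0.07 131 ((0.5256049633026123, 0.12221214920282364), 0.01056007668375969)
0.08 160 ((0.5260303020477295, 0.12063632160425186), 0.010942322202026844)
0.09 169 ((0.5258368849754333, 0.12182560563087463), 0.010769744403660297)
0.1 173 ((0.5252561569213867, 0.12314237654209137), 0.010377238504588604)
0.11 271 ((0.5250563025474548, 0.12215141952037811), 0.01124553568661213)
0.12 290 ((0.5250585675239563, 0.12258870899677277), 0.011071635410189629)
0.13 307 ((0.5255515575408936, 0.12150983512401581), 0.011319532990455627)
0.14 1071 ((0.5232637524604797, 0.12604165077209473), 0.03789209946990013)
0.15 3140 ((0.5232859253883362, 0.12597665190696716), 0.038847070187330246)
```

Back home: rim 57.0 mm, ring 52.1 mm, tilt under 0.5°. Retreat straight up and take final views.

Call:
{"api": "jog_arm", "payload": {"targets": [[0.055, [0, 0, 0.01], 0], [0.055, [0, 0, 0.03], 0], [0.055, [0, 0, 0.04], 0], [0.055, [0, 0, 0.03], 0], [0.055, [0, -0.03, 0], 0], [0.055, [-0.03, -0.04, 0], 0], [0.055, [-0.04, -0.04, 0], 0], [0.055, [-0.03, -0.03, 0], 0], [0.055, [0, 0, 0], 0]]}}

```text
clock: 16.2
position: [0.4245, -0.0221, 0.2602]
ee_rot: [-0.578, 0.578, -0.407, 0.408]
contact_force: [-0.2, 1.0, -0.5]
width: 0.055
```

```bash
python3 - <<'E'
from h import *
print(manip.get_state()['clock'])
im,d=get_image('scene'); save('s8.png',im)
im,d=get_image('top'); save('t8.png',im); P=cloud('top',d)
print([ (r['position'],r['score']) for r in spot_point('cone_mid','top')])
def c(x,y,zl,zh,R=.04):
    q=P[(np.hypot(P[...,0]-x,P[...,1]-y)<R)&(P[...,2]>zl)&(P[...,2]<zh)]
    return len(q), (cv2.minEnclosingCircle(q[:,:2].astype(np.float32)),q[:,2].max()) if len(q) else None
print('cone top',c(.526,.119,.13,.17)); print('cone rim',c(.526,.119,.0535,.07)); print('small',c(.557,-.211,.07,.1)); print('plug',c(.522,-.129,.1,.13))
E
```

```text
16.2
[([432.0, 146.1], 0.82), ([214.6, 246.5], 0.77), ([349.9, 154.2], 0.7)]
cone top (150, (((0.5246503949165344, 0.11748826503753662), 0.011127721518278122), np.float64(0.15383828091224772)))
cone rim (358, (((0.5258367657661438, 0.11673276871442795), 0.03653072193264961), np.float64(0.06999259457275675)))
small (85, (((0.5574609041213989, -0.21109186112880707), 0.009129474870860577), np.float64(0.0867161183881342)))
plug (133, (((0.5226370692253113, -0.12864702939987183), 0.011289128102362156), np.float64(0.11753797694856483)))
```

View pics/s8.png

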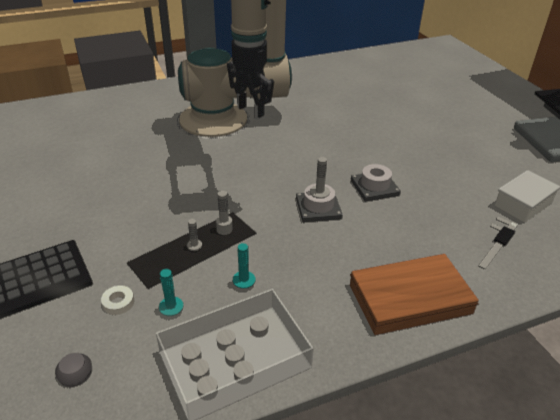

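View pics/t8.png

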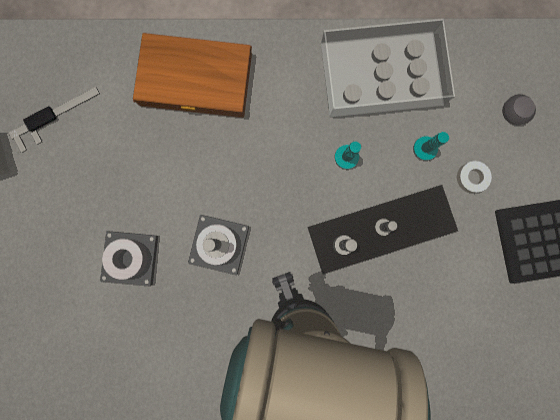

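The gauge stands upright in the conical seat (scene (320,180), top (215,245)). The small and plug gauges haven't moved, and the arm is clear.

```bash
python3 -c "
from h import *
print(sign_off())"
```

```text
the job is handed in; nothing more can be done
None
```

I seated the large steel cone gauge in the conical seat, rocked it once and let it settle back. The job was handed in at about 16 s of the 58 s allowed.

- **Seating:** I lowered it until light contact, about 4 N, then released it. The rim stood 5 mm above the ring face (57.0 vs 52.1 mm), which matches fully home.
- **Rocking:** I pushed near the top of the handle with about 1 N and it tipped freely, so it is not jammed. Then I eased the fingers back and it settled.
- **Last checks:** After the rock, the rim was again at 57.0 mm and its tilt was under 0.5°. The top camera shows the gauge centred over the seat. The small cone gauge and the plug gauge are within 1 mm of where they started, and the arm is clear.

Three checks disagreed:
- **Tilt reading:** The rim plane gave 7.4° and the half-hidden handle outline gave 9.6°. Both are inside 5–10°.
- **Handle after settling:** The same outline read about 1° off vertical, against under 0.5° from the rim.
- **Seat position:** The first scene-camera network estimate was about 20 mm off. I used the top and wrist depth readings instead, which agree within about 2 mm.

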